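# Index the dial fixture to the test head with its ratchet lever

### The arm

A 6-joint arm with a two-finger parallel gripper is mounted at the origin on a cart in front of the work surface, level with it; the furniture and walls round the work are solid. World frame = base frame: x ahead of the robot, y to its left, z up, the work surface at z = 0. Lengths are in mm, angles in rad, forces in N, time in s.
With the tool pointing down it reaches from about 275 to 750 mm from the base axis. Payload 10.2 kg.
Tool frame: the origin (TCP) lies at the very end of the fingers, on their centre line; the grasp point (between the pads) lies 19 mm behind it; z points along the fingers, y is the line along which they close (so a half turn about z gives the same grasp; the last joint's range is limited). The gripper opens to 85 mm and grips with 20 to 120 N. Pads are 22 mm wide; open, the fingers measure 114 mm over their backs; the gripper's body (76 mm by 85 mm) begins 54 mm behind the grasp point. The pads swing forward as they close: fully open they stand 13 mm farther back than shut.
Start: joints at [-1.429, 0.313, 1.498, -0, 1.331, -0.223], TCP at [187.288, -490.463, 231.294] pointing down, gripper open.
Joint ranges: [-2.94, 2.94], [-0.97, 2.17], [0.19, 2.56], [-1.23, 4.37], [0.02, 3.11], [-2.88, 2.88]. Speed limits (rad/s): [2.39, 2.39, 3.01, 3.14, 3.14, 3.14].

### API

Orientations are given as a unit quaternion [w, x, y, z].
In Python, from rig import telemetry, optics, ctrl gives the robot as it stands.
- The arm moves only by the tool servo_tool, never from a script. Its argument "deltas" is a list of rows, each a list of 3 entries, a list of its own where there are three numbers: the shift along the tool's x, y, z in units of 20 cm (1.0 is 20 cm), then the turn, a rotation vector about the tool's x, y, z in units of 90 degrees (1.0 is 90 degrees), then the opening, from 0 (shut) to 1 (fully open). A call has 1 to 8 rows; each row shifts and turns the commanded pose from where the row before left it, along the tool's axes as they then stand; what a row does not reach is not made up. A row lasts 1/10 s, in which the tool goes at most 50 mm and 8.59 degrees, less where a joint would pass 70% of its speed; a pose out of reach is approached as far as the arm can. A call with a number of a shift or a turn outside -1 to 1 is refused whole. A call with a gripper value outside its range is refused whole. The fingers move at their own pace and stop on an object; "squeeze" is the grip in N (left out, the last holds). Time passes only in rows, so rows that do not move let the fingers close. It gives the time, the measured TCP pose, the force, the opening and the grip force at its end, in the units of the state.
- telemetry.sense(): the state, without advancing time (a new reading comes with each control period).
- optics.capture(name): name is "side" or "top" or "wrist"; returns the picture (480x640x3 uint8, blue, green, red); there is no depth.
- optics.camera_model(name): a dict with "vfov" (degrees; the focal length in pixels is half the picture's height over the tangent of half this angle, whatever the lens; pixels are square), "cx", "cy" (the principal point, pixels), "R" (3x3) and "t" (3): a world point X has camera coordinates R X + t; the wrist camera has in their place "mount" (4x4, takes a point from camera to tool coordinates, whose origin is the TCP and whose axes are the flange's). Camera axes: x right, y down, z forward; pixel columns grow to the right and rows downward; lengths in mm; the calibration is good to about 2 mm. A picture is of the moment at which its call begins: read the wrist's pose just before it. camera_model takes no time and is no camera call.
- ctrl.finish_job(): hands the job in; it is judged then, once.
The state is a dict: "time_s": time; "joints": joint angles; "dq": joint speeds; "tau": joint torques, N m; "eef_pos": TCP position; "ee_rot": TCP orientation; "force": force on the tool from outside, world axes, zero at the start; "wrist_torque": the same for the moment, N m; "grip_width": opening from 0.0 (shut) to 1.0 (fully open); "grip_force": force on a finger pad.
Only numpy, scipy, OpenCV 4.12 (cv2) and the standard library are available. Lean on these libraries where they do the work, as an engineer would, in place of code of your own. Each camera call takes 0.05 s, during which the arm holds its last target. There are 200 camera calls.

### The job

Pump the ratchet lever of the small dial fixture back and forth in full strokes, one notch per stroke, until the die-cast part on the dial stands right under the overhanging test head; the dial cannot be turned back, so stop there. Turn the dial only with the lever, not by touching the dial or the part, and finish with the lever fully back against its home stop (the lever knob farthest to the left, seen from the robot). Do not disturb the other things on the bench.

Things in the scene. Friction and masses are not known exactly. Their poses are not given: they have to be found in the camera images.
- indexer: the dial fixture, fixed to the bench: round grey base 236 mm across, 18 mm high, and a post with an arm that carries the test head. Origin: on the dial's axis at bench height; x points from the axis to the post (away from the robot, turned by up to 0.3 rad), y left, z up. The post is 140 mm from the axis; the arm's top is 165 mm high, the nipple on it 183 mm
- dial: round dial plate with 12 saw teeth on the rim, 30 degrees apart (208 mm over the tips, rim 41 to 51 mm high, top 56 mm high) and four black nests. Origin: on its axis at bench height; x points to the part. It turns only anticlockwise seen from above; a friction brake holds it where it is left. With the lever at the forward stop it stands a whole number of 30-degree notches from the head
- part_center (a point): centre of the die-cast part (48 x 64 x 39 mm, round port on top, side stub pointing away from the dial's axis) fixed in one nest of the dial, 52 mm from the dial's axis, centre 80 mm and top 99 mm above the bench. At the start it is 54 to 115 degrees clockwise (seen from above) of the head, on the right-hand side of the dial
- head (a point): centre of the underside of the test head, a round black pad 22 mm across, 50 mm from the dial's axis on the fixture's x axis, 121 mm above the bench. The part is in place when it is right beneath
- knob (a point): centre of the lever's upright grey round knob, 25 mm in diameter, 48 to 108 mm above the bench (point at 85 mm), 165 mm from the dial's axis on the robot's side. It moves on an arc about that axis, fixed to the lever: a flat bar 22 to 32 mm above the bench, with the steel pawl on it (up to 54 mm high) between knob and rim
- lever (a joint): lever angle about the dial's axis, rad, anticlockwise from above: 0 at home (knob left, 160 degrees from the fixture's x), 0.70 at the forward stop (knob right). Growing, its pawl drives the dial; back, it clicks over the teeth. No return spring; 3 N at the knob forward, 1 to 2 N back. Back within 0.10 of home takes the next tooth. The first stroke moves the dial 0 to 40 degrees, later ones 30
- spare_part: another die-cast part, 49 x 74 x 34 mm, loose on the bench to the right of the fixture: leave it
- thread_tape: white ring-shaped roll of tape, 49 mm across, 13 mm high, loose on the bench to the left of the fixture: leave it. Farther left, beyond y = 0.45, stands a tall press: keep the arm clear of it
- gauge: round hand gauge with a white face and a brass stub, 91 x 62 x 23 mm, lying loose to the right: leave it
- mouse: black computer mouse, 104 x 60 x 33 mm, loose, far to the right: leave it

How it is judged (in metres and radians):
At the end, for the whole second after the job is handed in: The part's centre is within 12 mm (horizontally) of the point under the test head, the lever is back within 0.09 rad of its home stop, and the dial is at rest (horizontal distance between part_center and head below 0.012 m and value of joint lever below 0.09 rad and angular speed of dial below 0.05 rad/s); the robot touches nothing.
It fails at once if the robot pushed the dial or the part itself instead of the lever (contact force between any of the fingers, the arm and dial above 2 N).
It fails at once if a thing beside the fixture was shifted by more than 30 mm (distance of any of spare_part, thread_tape, gauge, mouse from where it was at the start of the episode above 0.03 m).
It also fails if it takes over 61 s, if anything falls off the work surface, if the arm or the gripper's body presses on something with over 40 N, if the wrist force passes 120 N, or if a joint passes its speed limit or range.

## Working session

There is one attempt and no reset: what is moved stays moved. The work goes in short steps, Python scripts to look and compute and a tool call to move; the robot and the scene stay as the last step left them, time stands still between calls to the robot, and variables do not carry over. Pictures are saved under pics/ and viewed, at most 10 in all, crops included, and the job is handed in when it is done.

Besides the shell and the picture viewer there is one more tool, called after "Call:" as a command line: name --argument value ..., lists and objects as JSON in quotes. servo_tool: Moves the arm, as the interface text tells. Its arguments: {"type":"object","properties":{"deltas":{"type":"array"},"squeeze":{"type":"number"}},"required":["deltas"]}

```bash
mkdir -p pics
python3 - <<'E'
from rig import telemetry, optics, ctrl
import cv2,numpy as np
s=telemetry.sense();print({k:np.round(v,3).tolist() for k,v in s.items()})
for n in("top","side"):
    cv2.imwrite(f"pics/{n}0.png",optics.capture(n));print(n,optics.camera_model(n))
E
```

```text
{'time_s': 0.0, 'joints': [-1.429, 0.313, 1.498, -0.0, 1.331, -0.223], 'dq': [0.001, -0.002, 0.002, 0.0, -0.002, 0.0], 'tau': [0.002, -41.226, -25.974, -0.0, 0.004, 0.0], 'eef_pos': [187.249, -490.188, 230.724], 'ee_rot': [-0.001, 0.983, 0.181, 0.0], 'force': [-0.459, -0.04, -1.433], 'wrist_torque': [0.058, 0.009, 0.033], 'grip_force': 0.0, 'grip_width': 1.0}
top {'vfov': 56.689801773938015, 'cx': 316.1750932577494, 'cy': 236.72744505807407, 'R': array([[ 0.02525313, -0.99966102,  0.00633452],
       [-0.99873434, -0.02550442, -0.04335023],
       [ 0.0434971 , -0.00523177, -0.99903985]]), 't': array([ -28.94321456,  557.26078386, 1117.30514431])}
side {'vfov': 53.80273051910862, 'cx': 323.38042880476723, 'cy': 241.0354155316802, 'R': array([[-0.69948119, -0.71464032,  0.0039096 ],
       [-0.48866993,  0.474298  , -0.73228622],
       [ 0.52146694, -0.51413094, -0.68098576]]), 't': array([387.32057503, 347.47233873, 886.51441414])}
```

View pics/top0.png

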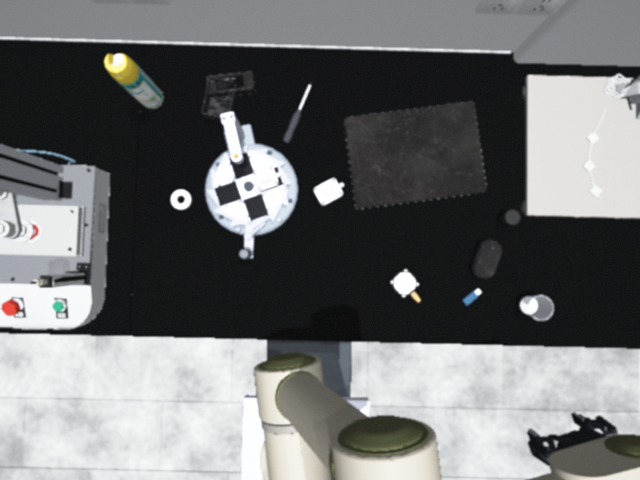

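View pics/side0.png

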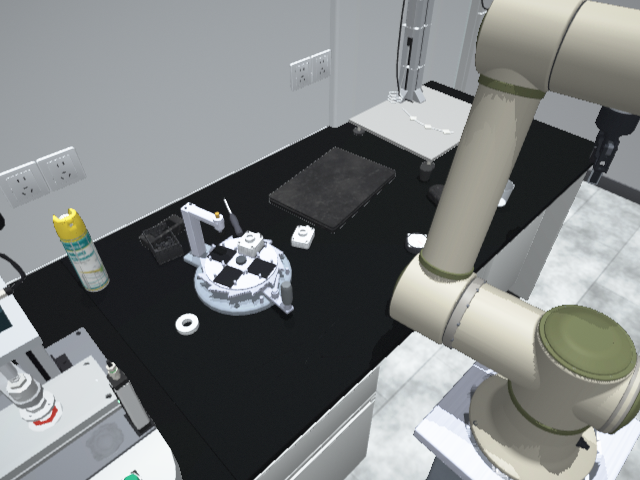

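The top view shows the base centred near (251,189), the knob near (245,254), the head near (237,156) and the part near (268,180). The tape is at (180,199) and the spare part at (328,191). I'll enlarge the fixture next.

Run:
```python
import cv2
a=cv2.imread("pics/top0.png")[105:270,190:310];a=cv2.resize(a,None,fx=3.6,fy=3.6,interpolation=cv2.INTER_CUBIC)
b=cv2.imread("pics/side0.png")[195:325,175:310];b=cv2.resize(b,(360,347),interpolation=cv2.INTER_CUBIC)
b=cv2.copyMakeBorder(b,0,a.shape[0]-347,0,0,cv2.BORDER_CONSTANT)
cv2.imwrite("pics/c0.png",cv2.hconcat([a,b]));print(a.shape)
```

```text
(594, 432, 3)
```

View pics/c0.png

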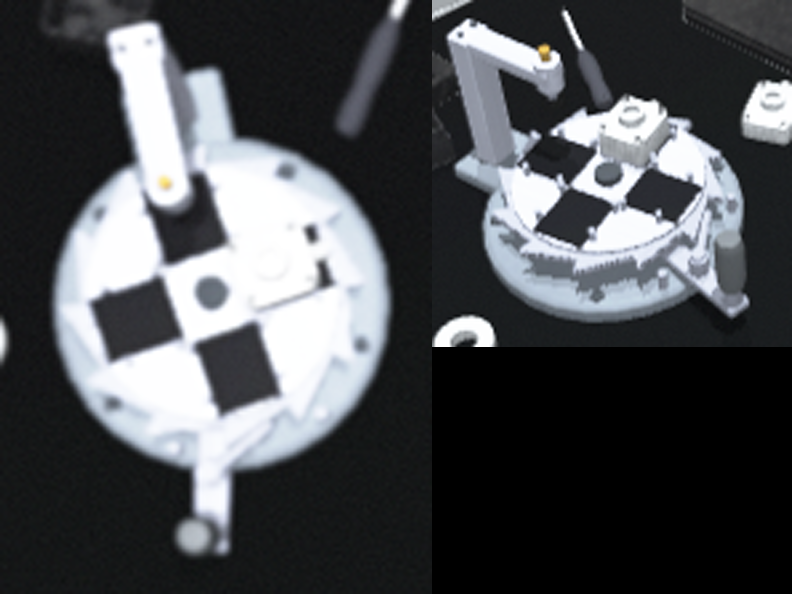

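The crop shows the hub at (211,292), nipple at (165,183), part port at (271,262) and knob top at (194,536). I'll back-project these at their known heights.

```bash
cat > h.py <<'E'
import numpy as np
from rig import optics
def bp(n,u,v,z):
    c=optics.camera_model(n);f=240/np.tan(np.radians(c["vfov"]/2))
    R=np.array(c["R"]);t=np.array(c["t"]);o=-R.T@t
    d=R.T@np.array([(u-c["cx"])/f,(v-c["cy"])/f,1]);return (o+d*(z-o[2])/d[2])[:2]
def cr(x,y,z,ox=190,oy=105,s=3.6): return bp("top",x/s-.36+ox,y/s-.36+oy,z)
E
python3 - <<'E'
from h import *
H=cr(211,292,58);N=cr(165,183,183);P=cr(271,262,99);K=cr(194,536,108);B=cr(221,304,10)
K2=bp("side",175+299/2.667,195+238/2.667,108)
T=bp("top",180,199,10);S=bp("top",328,191,20)
for n,p in dict(hub=H,nip=N,part=P,knob=K,knobside=K2,base=B,tape=T,spare=S).items():
    d=p-H;print(n,p.round(1),np.hypot(*d).round(1),np.degrees(np.arctan2(d[1],d[0])).round(1))
E
```

```text
hub [676.3 154.7] 0.0 0.0
nip [722.3 165.6] 47.2 13.3
part [690.7 109.9] 47.0 -72.2
knob [510.4 153. ] 165.9 -179.4
knobside [509.2 151.5] 167.1 -178.9
base [675.4 154.6] 0.9 -173.6
tape [645.2 334.5] 182.5 99.8
spare [674.1 -41.8] 196.4 -90.6
```

The fixture x axis is at about 13°, the lever is at about 0.13 rad, and the part is about 85° short of the head. That means roughly 3 strokes. I'll cage the knob between half-open fingers and sweep the arc, starting with the approach.

Call:
servo_tool --deltas '[[[0,0,0],[0,0,0.075],1],[[0,0,0],[0,0,0.075],1],[[0,0,0],[0,0,0.076],1],[[0.108,-0.214,0],[0,0,0],1],[[0.108,-0.214,0],[0,0,0],1],[[0.108,-0.214,0],[0,0,0],1],[[0.108,-0.214,0],[0,0,0],1],[[0.108,-0.214,0],[0,0,0],1]]'

```text
time_s: 0.9
eef_pos: [293.5, -273.5, 231.1]
ee_rot: [-0.0, 1.0, 0.005, -0.0]
force: [1.0, 0.1, 0.3]
grip_width: 1.004
grip_force: 0.0
```

Call:
servo_tool --deltas '[[[0.108,-0.214,0],[0,0,0],1],[[0.108,-0.214,0],[0,0,0],1],[[0.108,-0.214,0],[0,0,0],1],[[0.108,-0.214,0],[0,0,0],1],[[0.108,-0.214,0],[0,0,0],1],[[0.108,-0.214,0],[0,0,0],1],[[0.108,-0.214,0],[0,0,0],1],[[0,0,0],[0,0,0],1]]'

```text
time_s: 1.7
eef_pos: [442.3, 30.0, 230.9]
ee_rot: [-0.001, 1.0, 0.008, -0.0]
force: [0.0, -0.2, -0.1]
grip_width: 1.0
grip_force: 0.0
```

Call:
servo_tool --deltas '[[[0.113,-0.203,0],[0,0,0],1],[[0.113,-0.203,0],[0,0,0],1],[[0.113,-0.204,0],[0,0,0],1],[[0,0,0],[0,0,0],1],[[0,0,0.2],[0,0,0],1],[[0,0,0.2],[0,0,0],1],[[0,0,0.1],[0,0,0],1],[[0,0,0],[0,0,0],1]]'

```text
time_s: 2.5
eef_pos: [506.4, 147.2, 128.7]
ee_rot: [0.0, 1.0, 0.004, -0.003]
force: [0.2, 0.7, 0.8]
grip_width: 0.999
grip_force: 0.0
```

Run:
```python
from rig import telemetry, optics
import cv2
a=optics.capture("wrist");b=optics.capture("side")[150:350,150:400]
a=cv2.resize(a,(400,300));b=cv2.resize(b,(375,300))
cv2.imwrite("pics/d0.png",cv2.hconcat([a,b]));print(telemetry.sense()["eef_pos"])
```

```text
[508.36099353 147.64374778 132.13077922]
```

View pics/d0.png

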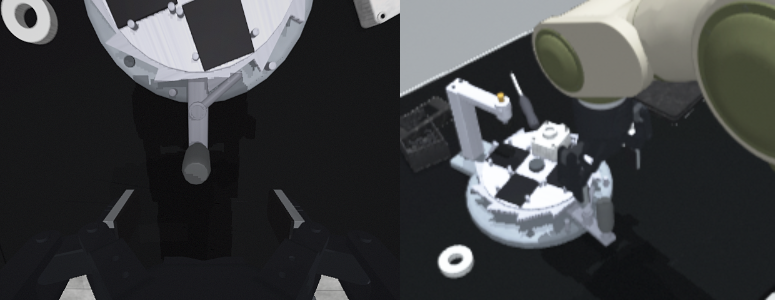

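The wrist view shows the knob at (197,165), between the fingertips at (130,195) and (277,195), so it is nearly centred. I'll nudge over, descend, and half-close around it.

Call:
servo_tool --deltas '[[[0.01,-0.022,0],[0,0,0],1],[[0,0,0.12],[0,0,0],1],[[0,0,0.12],[0,0,0],1],[[0,0,0.09],[0,0,0],0.7],[[0,0,0],[0,0,0],0.5],[[0,0,0],[0,0,0],0.4],[[0,0,0],[0,0,0],0.4],[[0,0,0],[0,0,0],0.4]]' --squeeze 20

```text
time_s: 3.4
eef_pos: [510.7, 152.8, 66.5]
ee_rot: [-0.0, 1.0, 0.005, 0.001]
force: [-0.0, -0.6, -0.1]
grip_width: 0.396
grip_force: 0.0
```

Call:
servo_tool --deltas '[[[0.002,0.0575,0],[0,0,-0.0444],0.4],[[0.002,0.0575,0],[0,0,-0.0444],0.4],[[0.002,0.0575,0],[0,0,-0.0444],0.4],[[0.002,0.0575,0],[0,0,-0.0444],0.4],[[0.002,0.0575,0],[0,0,-0.0444],0.4],[[0.002,0.0575,0],[0,0,-0.0444],0.4],[[0.002,0.0575,0],[0,0,-0.0444],0.4],[[0,0,0],[0,0,0],0.4]]'

```text
time_s: 4.2
eef_pos: [530.8, 74.7, 66.0]
ee_rot: [0.0, 0.969, 0.246, 0.001]
force: [-0.2, 1.1, 0.8]
grip_width: 0.401
grip_force: 0.0
```

Call:
servo_tool --deltas '[[[0.0005,0.0288,0],[0,0,-0.0222],0.4],[[0.0005,0.0288,0],[0,0,-0.0222],0.4],[[0,0,0],[0,0,0],0.4]]'

```text
time_s: 4.5
eef_pos: [536.0, 65.7, 65.7]
ee_rot: [0.0, 0.96, 0.279, 0.0]
force: [-0.2, -0.4, -0.7]
grip_width: 0.398
grip_force: 0.0
```

Call:
servo_tool --deltas '[[[0.0002,0.0144,0],[0,0,-0.0111],0.4],[[0.0002,0.0144,0],[0,0,-0.0111],0.4],[[0,0,0],[0,0,0],0.4]]'

```text
time_s: 4.8
eef_pos: [539.2, 60.7, 65.4]
ee_rot: [0.0, 0.955, 0.297, 0.0]
force: [-1.3, 0.9, 1.3]
grip_width: 0.4
grip_force: 0.6
```

Call:
servo_tool --deltas '[[[0.0002,0.0144,0],[0,0,-0.0111],0.4],[[0,0,0],[0,0,0],0.4]]'

```text
time_s: 5.0
eef_pos: [540.9, 58.2, 65.3]
ee_rot: [0.0, 0.952, 0.305, 0.0]
force: [-0.2, 0.9, 0.8]
grip_width: 0.397
grip_force: 0.6
```

Call:
servo_tool --deltas '[[[0.0002,0.0144,0],[0,0,-0.0111],0.4],[[0,0,0],[0,0,0],0.4]]'

```text
time_s: 5.2
eef_pos: [542.6, 55.8, 65.3]
ee_rot: [0.0, 0.95, 0.314, 0.0]
force: [-1.0, 0.7, 1.8]
grip_width: 0.399
grip_force: 0.6
```

Run:
```python
from rig import telemetry, optics
import cv2
a=optics.capture("wrist");b=optics.capture("top")[105:285,190:310]
cv2.imwrite("pics/top1.png",b)
a=cv2.resize(a,(400,300));b=cv2.resize(b,None,fx=3.2,fy=3.2,interpolation=cv2.INTER_CUBIC)
a=cv2.copyMakeBorder(a,0,b.shape[0]-300,0,0,cv2.BORDER_CONSTANT)
cv2.imwrite("pics/e0.png",cv2.hconcat([b,a]));s=telemetry.sense();print(s["eef_pos"],s["force"])
```

```text
[542.58819381  55.91200422  65.2572982 ] [-0.51958084  1.00141982  0.30809253]
```

View pics/e0.png

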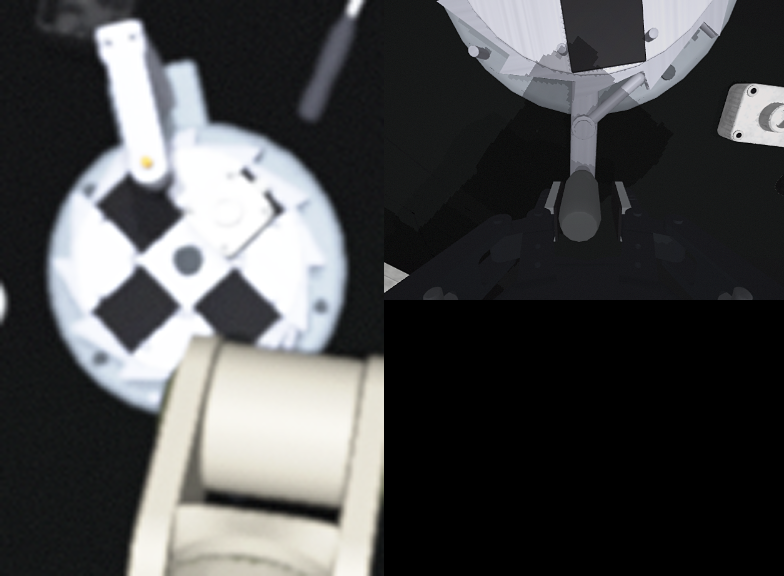

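After the first sweep the part's port has moved to (228,210), with the hub at (188,261). The knob rests against the left finger, and the force shows no stop yet, so I'll continue in small steps.

Call:
servo_tool --deltas '[[[0.0002,0.0144,0],[0,0,-0.0111],0.4],[[0,0,0],[0,0,0],0.4]]'

```text
time_s: 5.5
eef_pos: [543.5, 54.9, 65.2]
ee_rot: [-0.001, 0.947, 0.322, -0.001]
force: [-3.6, 8.8, 3.7]
grip_width: 0.404
grip_force: 4.6
```

Call:
servo_tool --deltas '[[[0.0002,0.0144,0],[0,0,-0.0111],0.4],[[0,0,0],[0,0,0],0.4]]'

```text
time_s: 5.7
eef_pos: [543.8, 54.8, 65.0]
ee_rot: [-0.004, 0.944, 0.33, -0.002]
force: [-10.3, 20.8, 8.2]
grip_width: 0.403
grip_force: 11.5
```

Run:
```python
from h import *
H=np.array([676.3,154.7])
for n,p in dict(hub=cr(188,261,58,s=3.2),part=cr(228,210,99,s=3.2),nip=cr(147,162,183,s=3.2)).items():
    d=p-H;print(n,p,np.hypot(*d),np.degrees(np.arctan2(d[1],d[0])))
```

```text
hub [675.21782179 154.28690685] 1.1583417618126601 -159.10695548049992
part [707.44873782 119.8884352 ] 46.71283454887839 -48.17841487951457
nip [722.73186881 165.35398054] 47.63849013558102 12.92305218004735
```

The forward stop is confirmed (20 N), and the part is 60° short of the head, so two more strokes are needed. Now back home.

Call:
servo_tool --deltas '[[[0.002,-0.0575,0],[0,0,0.0444],0.4],[[0.002,-0.0575,0],[0,0,0.0444],0.4],[[0.002,-0.0575,0],[0,0,0.0444],0.4],[[0.002,-0.0575,0],[0,0,0.0444],0.4],[[0.002,-0.0575,0],[0,0,0.0444],0.4],[[0.002,-0.0575,0],[0,0,0.0444],0.4],[[0.002,-0.0575,0],[0,0,0.0444],0.4],[[0.002,-0.0575,0],[0,0,0.0444],0.4]]'

```text
time_s: 6.5
eef_pos: [511.4, 135.5, 65.4]
ee_rot: [0.0, 0.998, 0.056, 0.0]
force: [1.1, -1.7, 0.0]
grip_width: 0.4
grip_force: 0.6
```

Call:
servo_tool --deltas '[[[0.002,-0.0575,0],[0,0,0.0444],0.4],[[0.002,-0.0575,0],[0,0,0.0444],0.4],[[0.0005,-0.0288,0],[0,0,0.0222],0.4],[[0,0,0],[0,0,0],0.4]]'

```text
time_s: 6.9
eef_pos: [510.6, 164.5, 65.3]
ee_rot: [0.0, 1.0, -0.029, 0.0]
force: [0.2, -0.1, -0.4]
grip_width: 0.399
grip_force: 0.0
```

Call:
servo_tool --deltas '[[[0.0002,-0.0144,0],[0,0,0.0111],0.4],[[0.0002,-0.0144,0],[0,0,0.0111],0.4],[[0,0,0],[0,0,0],0.4]]'

```text
time_s: 7.2
eef_pos: [510.9, 170.0, 65.3]
ee_rot: [-0.0, 0.999, -0.048, 0.0]
force: [-0.0, -0.8, 0.4]
grip_width: 0.398
grip_force: 0.0
```

Call:
servo_tool --deltas '[[[0.0002,-0.0144,0],[0,0,0.0111],0.4],[[0.0002,-0.0144,0],[0,0,0.0111],0.4],[[0,0,0],[0,0,0],0.4]]'

```text
time_s: 7.5
eef_pos: [511.6, 174.0, 65.2]
ee_rot: [0.002, 0.998, -0.065, -0.0]
force: [-1.4, -14.0, 1.1]
grip_width: 0.398
grip_force: 6.9
```

Call:
servo_tool --deltas '[[[0.0002,-0.0144,0],[0,0,0.0111],0.4],[[0,0,0],[0,0,0],0.4]]'

```text
time_s: 7.7
eef_pos: [511.8, 174.2, 65.1]
ee_rot: [0.004, 0.997, -0.074, -0.001]
force: [-2.5, -30.4, 4.7]
grip_width: 0.4
grip_force: 15.5
```

Call:
servo_tool --deltas '[[[0.0002,-0.0144,0],[0,0,0.0111],0.4],[[0,0,0],[0,0,0],0.4]]'

```text
time_s: 7.9
eef_pos: [512.1, 174.4, 65.1]
ee_rot: [0.007, 0.997, -0.082, -0.001]
force: [-4.7, -48.8, 7.5]
grip_width: 0.405
grip_force: 24.2
```

Home stop found: the commanded swing is 48° from stop to stop. Forward stroke two.

Call:
servo_tool --deltas '[[[0.002,0.0575,0],[0,0,-0.0444],0.4],[[0.002,0.0575,0],[0,0,-0.0444],0.4],[[0.002,0.0575,0],[0,0,-0.0444],0.4],[[0.002,0.0575,0],[0,0,-0.0444],0.4],[[0.002,0.0575,0],[0,0,-0.0444],0.4],[[0.002,0.0575,0],[0,0,-0.0444],0.4],[[0.002,0.0575,0],[0,0,-0.0444],0.4],[[0.002,0.0575,0],[0,0,-0.0444],0.4]]'

```text
time_s: 8.7
eef_pos: [522.5, 91.3, 65.3]
ee_rot: [-0.001, 0.98, 0.197, -0.0]
force: [-1.2, 3.4, 0.5]
grip_width: 0.4
grip_force: 1.6
```

Call:
servo_tool --deltas '[[[0.002,0.0575,0],[0,0,-0.0444],0.4],[[0.002,0.0575,0],[0,0,-0.0444],0.4],[[0.0005,0.0288,0],[0,0,-0.0222],0.4],[[0.0005,0.0288,0],[0,0,-0.0222],0.4],[[0.0005,0.0288,0],[0,0,-0.0222],0.4],[[0.0002,0.0144,0],[0,0,-0.0111],0.4],[[0,0,0],[0,0,0],0.4],[[0,0,0],[0,0,0],0.4]]'

```text
time_s: 9.5
eef_pos: [543.4, 54.8, 65.1]
ee_rot: [-0.001, 0.947, 0.321, -0.001]
force: [-5.3, 5.2, 3.0]
grip_width: 0.406
grip_force: 3.2
```

Call:
servo_tool --deltas '[[[0.0002,0.0144,0],[0,0,-0.0111],0.4],[[0,0,0],[0,0,0],0.4]]'

```text
time_s: 9.7
eef_pos: [543.7, 54.8, 65.0]
ee_rot: [-0.004, 0.944, 0.33, -0.002]
force: [-11.0, 17.1, 8.4]
grip_width: 0.403
grip_force: 10.3
```

Run:
```python
from rig import optics
import cv2
b=optics.capture("top")[105:225,190:310];c=optics.capture("side")[170:320,170:310]
b=cv2.resize(b,None,fx=3.6,fy=3.6,interpolation=cv2.INTER_CUBIC);c=cv2.resize(c,(350,432))
cv2.imwrite("pics/f0.png",cv2.hconcat([b,c]))
```

```text
(no output)
```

View pics/f0.png

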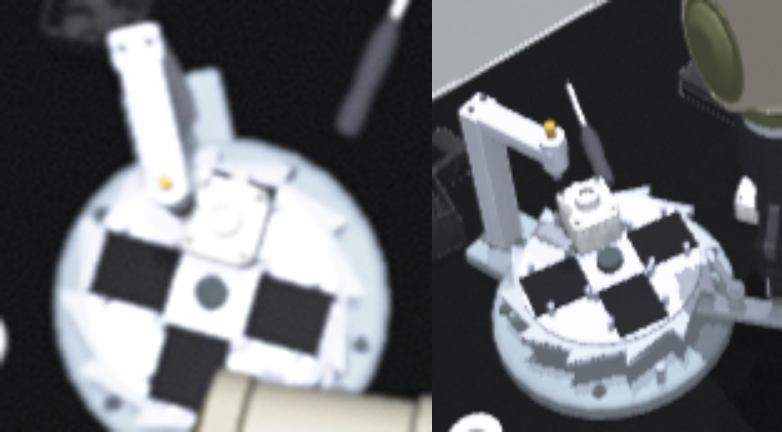

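The port is at (225,218), one notch (30°) short of the head. Next is the return and the third stroke.

Call:
servo_tool --deltas '[[[0.002,-0.0575,0],[0,0,0.0444],0.4],[[0.002,-0.0575,0],[0,0,0.0444],0.4],[[0.002,-0.0575,0],[0,0,0.0444],0.4],[[0.002,-0.0575,0],[0,0,0.0444],0.4],[[0.002,-0.0575,0],[0,0,0.0444],0.4],[[0.002,-0.0575,0],[0,0,0.0444],0.4],[[0.002,-0.0575,0],[0,0,0.0444],0.4],[[0.002,-0.0575,0],[0,0,0.0444],0.4]]'

```text
time_s: 10.6
eef_pos: [511.4, 135.9, 65.4]
ee_rot: [0.0, 0.998, 0.055, 0.0]
force: [1.1, -0.7, 0.4]
grip_width: 0.398
grip_force: 0.6
```

Call:
servo_tool --deltas '[[[0.002,-0.0575,0],[0,0,0.0444],0.4],[[0.002,-0.0575,0],[0,0,0.0444],0.4],[[0.0005,-0.0288,0],[0,0,0.0222],0.4],[[0.0005,-0.0288,0],[0,0,0.0222],0.4],[[0.0005,-0.0288,0],[0,0,0.0222],0.4],[[0,0,0],[0,0,0],0.4],[[0,0,0],[0,0,0],0.4]]'

```text
time_s: 11.3
eef_pos: [511.7, 173.9, 65.4]
ee_rot: [0.002, 0.998, -0.065, -0.0]
force: [-1.1, -13.2, 2.7]
grip_width: 0.402
grip_force: 6.7
```

Call:
servo_tool --deltas '[[[0.002,0.0575,0],[0,0,-0.0444],0.4],[[0.002,0.0575,0],[0,0,-0.0444],0.4],[[0.002,0.0575,0],[0,0,-0.0444],0.4],[[0.002,0.0575,0],[0,0,-0.0444],0.4],[[0.002,0.0575,0],[0,0,-0.0444],0.4],[[0.002,0.0575,0],[0,0,-0.0444],0.4],[[0.002,0.0575,0],[0,0,-0.0444],0.4],[[0.002,0.0575,0],[0,0,-0.0444],0.4]]'

```text
time_s: 12.1
eef_pos: [524.9, 86.0, 65.3]
ee_rot: [-0.0, 0.977, 0.214, -0.0]
force: [-0.6, 3.0, 2.0]
grip_width: 0.399
grip_force: 1.6
```

Call:
servo_tool --deltas '[[[0.002,0.0575,0],[0,0,-0.0444],0.4],[[0.002,0.0575,0],[0,0,-0.0444],0.4],[[0.0005,0.0288,0],[0,0,-0.0222],0.4],[[0.0005,0.0288,0],[0,0,-0.0222],0.4],[[0.0005,0.0288,0],[0,0,-0.0222],0.4],[[0,0,0],[0,0,0],0.4],[[0,0,0],[0,0,0],0.4]]'

```text
time_s: 12.8
eef_pos: [543.7, 54.8, 65.0]
ee_rot: [-0.003, 0.944, 0.33, -0.002]
force: [-11.2, 17.1, 8.8]
grip_width: 0.4
grip_force: 10.2
```

Run:
```python
from rig import optics
import cv2
b=optics.capture("top")[105:225,190:310];c=optics.capture("side")[170:320,170:310]
b=cv2.resize(b,None,fx=3.6,fy=3.6,interpolation=cv2.INTER_CUBIC);c=cv2.resize(c,(350,432))
cv2.imwrite("pics/g0.png",cv2.hconcat([b,c]))
```

```text
(no output)
```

View pics/g0.png

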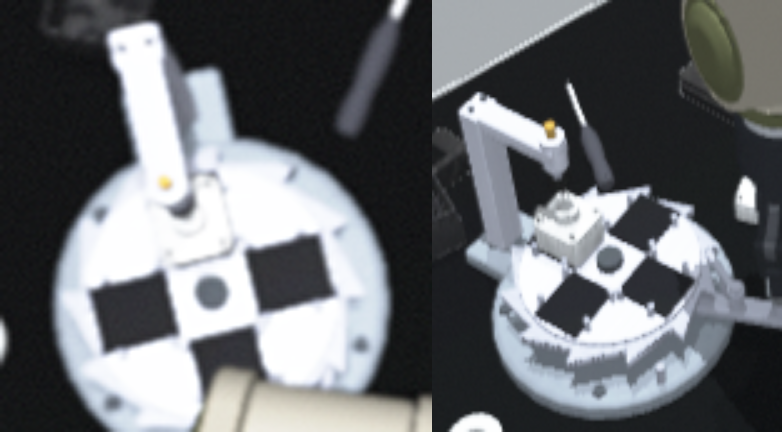

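The nest line runs (132,312) to (290,272), about 14°, which matches the fixture's 13° axis, and the part sits under the head. Now the return home, release and lift.

Call:
servo_tool --deltas '[[[0.002,-0.0575,0],[0,0,0.0444],0.4],[[0.002,-0.0575,0],[0,0,0.0444],0.4],[[0.002,-0.0575,0],[0,0,0.0444],0.4],[[0.002,-0.0575,0],[0,0,0.0444],0.4],[[0.002,-0.0575,0],[0,0,0.0444],0.4],[[0.002,-0.0575,0],[0,0,0.0444],0.4],[[0.002,-0.0575,0],[0,0,0.0444],0.4],[[0.002,-0.0575,0],[0,0,0.0444],0.4]]'

```text
time_s: 13.7
eef_pos: [511.4, 135.9, 65.5]
ee_rot: [0.0, 0.998, 0.055, 0.0]
force: [1.5, -1.8, -1.2]
grip_width: 0.398
grip_force: 0.6
```

Call:
servo_tool --deltas '[[[0.002,-0.0575,0],[0,0,0.0444],0.4],[[0.002,-0.0575,0],[0,0,0.0444],0.4],[[0.0005,-0.0288,0],[0,0,0.0222],0.4],[[0.0005,-0.0288,0],[0,0,0.0222],0.4],[[0.0005,-0.0288,0],[0,0,0.0222],0.4],[[0,0,0],[0,0,0],0.4],[[0,0,0],[0,0,0],0.4]]'

```text
time_s: 14.4
eef_pos: [511.6, 173.9, 65.4]
ee_rot: [0.002, 0.998, -0.065, -0.0]
force: [-2.0, -13.5, 2.4]
grip_width: 0.402
grip_force: 6.7
```

Call:
servo_tool --deltas '[[[0,0,0],[0,0,0],0.8],[[0,0,0],[0,0,0],0.9],[[0,0,0],[0,0,0],0.9],[[0,0,0],[0,0,0],0.9],[[0,0,-0.2],[0,0,0],0.9],[[0,0,-0.25],[0,0,0],0.9],[[0,0,-0.25],[0,0,0],0.9],[[0,0,0],[0,0,0],0.9]]'

```text
time_s: 15.2
eef_pos: [514.0, 176.3, 212.0]
ee_rot: [-0.001, 0.998, -0.065, 0.006]
force: [0.2, 0.7, -1.0]
grip_width: 0.906
grip_force: 0.0
```

Call:
servo_tool --deltas '[[[-0.2,0,0],[0,0,0],0.9],[[-0.2,0,0],[0,0,0],0.9],[[-0.2,0,0],[0,0,0],0.9],[[-0.2,0,0],[0,0,0],0.9],[[0,0,0],[0,0,0],0.9],[[0,0,0],[0,0,0],0.9]]'

```text
time_s: 15.8
eef_pos: [352.8, 196.6, 205.4]
ee_rot: [-0.0, 0.998, -0.064, 0.0]
force: [1.3, -0.8, 0.2]
grip_width: 0.901
grip_force: 0.0
```

Run:
```python
from rig import optics
import cv2
b=optics.capture("top")[105:270,190:310];c=optics.capture("side")[170:330,170:310]
b=cv2.resize(b,None,fx=3.6,fy=3.6,interpolation=cv2.INTER_CUBIC);c=cv2.resize(c,(350,594))
cv2.imwrite("pics/i0.png",cv2.hconcat([b,c]))
```

```text
(no output)
```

View pics/i0.png

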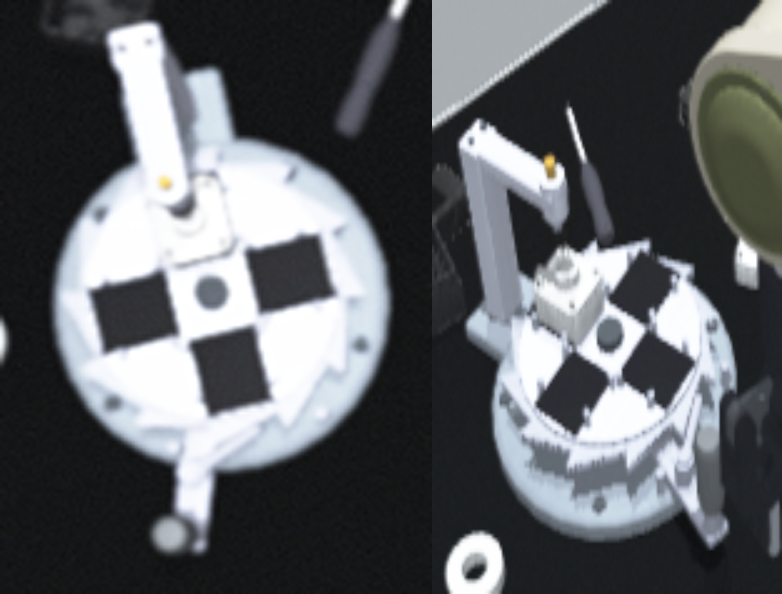

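The dial is unchanged after the return. The nest lines align with the fixture axis, the part is under the head, and the knob is at its leftmost point (171,534) against the home stop.

```bash
python3 -c "
from rig import ctrl;print(ctrl.finish_job())"
```

```text
the job is handed in; nothing more can be done
None
```

I handed the job in after three full lever strokes (about 16 s of the 61 s limit): in the last pictures the part stands under the test head, the lever is back at its home stop, and the arm is clear, but no verdict was returned.

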